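# Return the setting gauge to its own hole in the graded rack

## Task

The bottle fixture has been set, so take the setting gauge that stands on its round anvil and put it back in its own hole in the graded rack, the smallest hole that it goes into, standing upright and fully home. The drilled strip lies with end play in its tray and may have slid up to three centimetres from its end wall, so feel for the hole with the gauge resting lightly on the strip, lower it in by hand without dropping it, and never press or knock gauge or rack with more than 25 N. Leave the other gauges and everything else on the bench where they stand.

Things in the scene. Friction and masses are not known exactly. Their poses are not given: they have to be found in the camera images.
- gauge15: setting gauge: plain upright steel cylinder, diameter 15 mm, 80 mm long, the upper 30 mm in amber resin (same diameter), about 100 g, foot chamfered 1 mm. Origin: centre of its underside; z up along its axis. Stands either on the fixture's anvil or on the waiting block (which gauge is where changes); grip it on the resin, fingers level with the top 35 mm.
- gauge18: setting gauge: plain upright steel cylinder, diameter 18 mm, 80 mm long, the upper 30 mm in amber resin (same diameter), about 150 g, foot chamfered 1 mm. Origin: centre of its underside; z up along its axis. Stands either on the fixture's anvil or on the waiting block (which gauge is where changes); grip it on the resin, fingers level with the top 35 mm.
- gauge21: setting gauge: plain upright steel cylinder, diameter 21 mm, 80 mm long, the upper 30 mm in amber resin (same diameter), about 200 g, foot chamfered 1 mm. Origin: centre of its underside; z up along its axis. Stands either on the fixture's anvil or on the waiting block (which gauge is where changes); grip it on the resin, fingers level with the top 35 mm.
- anvil (a point): centre of the top of the fixture's round steel anvil (38 mm across, 20 mm above the bench); the gauge to put away stands upright on it, within 5 mm of the centre. Around it four amber resin posts, 22 mm across and 36 mm tall, stand on two steel bars, their centres 50 mm and 39 mm off the anvil's centre along the fixture's x and y, tops 56 mm above the bench; all is fixed.
- rack: graded gauge rack, fixed: green steel tray 78 x 318 mm, walls 28 mm high, holding a brown drilled strip 60 x 280 mm. Origin: centre of the tray's underside, on the bench; y along the row towards the bigger holes, z up. The strip slides along y between the tray's end walls (30 mm of play); it lies 5 to 30 mm off the -y wall, unmeasured, and stays put until pushed with about 14 N.
- row_mid (a point): fixed to the tray, above its middle at the height of the strip's flat top (56 mm over the bench), axes as the rack's. Five holes in line at x = 0, 50 mm apart, for 12, 15, 18, 21, 24 mm gauges: centres at y = -115, -65, -15, +35, +85 mm if the strip is against the -y wall. Each hole is 1 mm wider than its gauge. The 12 mm one is full (fixed gauge, top 96 mm over the bench), the others are empty.
- hole_floor (a point): fixed to the tray, above its middle at the height of the holes' flat floors, 16 mm over the bench: holes are 40 mm deep and a seated gauge's underside is there, 40 mm of it standing out. The strip lies on a sponge bed: it carries about 4 N without sinking, then sinks 1 mm per 3 N, at most 6 mm, and springs back.
- bottle_a: yellow aluminium bottle with blue cap, 53 mm across, 192 mm tall, stands loose on the bench, leave alone. Origin: centre of its underside
- bottle_b: second yellow bottle, same make, leave alone. Origin: centre of its underside
- caliper: digital caliper lying loose, about 60 x 200 mm and 12 mm thick, leave alone. Origin: under the beam's middle
- ring_gauge: steel ring gauge lying loose, 64 mm across, 27 mm bore, 22 mm thick, leave alone. Origin: centre of its underside
Mind the look-alikes: they are no part of the job. Leave any pink look-alike of the part that bears anvil alone. What is shaped like the gauge18 but purple is not meant.

How it is judged (in metres and radians):
On the way, in this order (a step that is already met when the one before it is completed fails the run):
1. the gauge from the anvil is lifted clear of the fixture, the others left standing (((height (world z) of gauge15 above 0.06 m and distance of each of gauge18, gauge21 from where it was at the start of the episode below 0.01 m and horizontal distance between each of gauge18, gauge21 and anvil above 0.05 m and angle between each of gauge18, gauge21's own z axis and vertical below 0.1 rad) or (height (world z) of gauge18 above 0.06 m and distance of each of gauge15, gauge21 from where it was at the start of the episode below 0.01 m and horizontal distance between each of gauge15, gauge21 and anvil above 0.05 m and angle between each of gauge15, gauge21's own z axis and vertical below 0.1 rad) or (height (world z) of gauge21 above 0.06 m and distance of each of gauge15, gauge18 from where it was at the start of the episode below 0.01 m and horizontal distance between each of gauge15, gauge18 and anvil above 0.05 m and angle between each of gauge15, gauge18's own z axis and vertical below 0.1 rad))), for 0.1 s.
2. it has found its own hole: its foot is at least 10 mm down in it (((z of gauge15 in the frame of rack between 0.005 and 0.046 m and x of gauge15 in the frame of rack between -0.004 and 0.004 m and y of gauge15 in the frame of rack between -0.068 and -0.032 m and distance of each of gauge18, gauge21 from where it was at the start of the episode below 0.01 m and horizontal distance between each of gauge18, gauge21 and anvil above 0.05 m and angle between each of gauge18, gauge21's own z axis and vertical below 0.1 rad) or (z of gauge18 in the frame of rack between 0.005 and 0.046 m and x of gauge18 in the frame of rack between -0.004 and 0.004 m and y of gauge18 in the frame of rack between -0.018 and 0.018 m and distance of each of gauge15, gauge21 from where it was at the start of the episode below 0.01 m and horizontal distance between each of gauge15, gauge21 and anvil above 0.05 m and angle between each of gauge15, gauge21's own z axis and vertical below 0.1 rad) or (z of gauge21 in the frame of rack between 0.005 and 0.046 m and x of gauge21 in the frame of rack between -0.004 and 0.004 m and y of gauge21 in the frame of rack between 0.032 and 0.068 m and distance of each of gauge15, gauge18 from where it was at the start of the episode below 0.01 m and horizontal distance between each of gauge15, gauge18 and anvil above 0.05 m and angle between each of gauge15, gauge18's own z axis and vertical below 0.1 rad))), for 0.1 s.
At the end, for the whole second after the job is handed in: the gauge that stood on the anvil stands in the rack's hole of its own diameter, upright (within 0.06 rad), its underside within 3 mm of the hole's floor, at rest; the other two gauges have moved less than 10 mm and still stand (((z of gauge15 in the frame of rack between 0.005 and 0.019 m and x of gauge15 in the frame of rack between -0.004 and 0.004 m and y of gauge15 in the frame of rack between -0.068 and -0.032 m and angle between gauge15's own z axis and vertical below 0.06 rad and linear speed of gauge15 below 0.02 m/s and distance of each of gauge18, gauge21 from where it was at the start of the episode below 0.01 m and horizontal distance between each of gauge18, gauge21 and anvil above 0.05 m and angle between each of gauge18, gauge21's own z axis and vertical below 0.1 rad) or (z of gauge18 in the frame of rack between 0.005 and 0.019 m and x of gauge18 in the frame of rack between -0.004 and 0.004 m and y of gauge18 in the frame of rack between -0.018 and 0.018 m and angle between gauge18's own z axis and vertical below 0.06 rad and linear speed of gauge18 below 0.02 m/s and distance of each of gauge15, gauge21 from where it was at the start of the episode below 0.01 m and horizontal distance between each of gauge15, gauge21 and anvil above 0.05 m and angle between each of gauge15, gauge21's own z axis and vertical below 0.1 rad) or (z of gauge21 in the frame of rack between 0.005 and 0.019 m and x of gauge21 in the frame of rack between -0.004 and 0.004 m and y of gauge21 in the frame of rack between 0.032 and 0.068 m and angle between gauge21's own z axis and vertical below 0.06 rad and linear speed of gauge21 below 0.02 m/s and distance of each of gauge15, gauge18 from where it was at the start of the episode below 0.01 m and horizontal distance between each of gauge15, gauge18 and anvil above 0.05 m and angle between each of gauge15, gauge18's own z axis and vertical below 0.1 rad))); the robot touches nothing.
It fails at once if a gauge is pressed or knocked on the rack with more than 25 N (contact force between any of gauge15, gauge18, gauge21 and rack above 25 N).
It fails at once if the robot itself presses or knocks the rack with more than 25 N (contact force between any of the fingers, the arm and rack above 25 N).
It fails at once if a gauge is let fall (it moves faster than 0.45 m/s outside the fingers) ((linear speed of gauge15 above 0.45 m/s and contact force between gauge15 and the fingers below 0.05 N) or (linear speed of gauge18 above 0.45 m/s and contact force between gauge18 and the fingers below 0.05 N) or (linear speed of gauge21 above 0.45 m/s and contact force between gauge21 and the fingers below 0.05 N)).
It fails at once if a second gauge is shifted by more than 15 mm (distance of each of gauge15, gauge18 from where it was at the start of the episode above 0.015 m or distance of each of gauge15, gauge21 from where it was at the start of the episode above 0.015 m or distance of each of gauge18, gauge21 from where it was at the start of the episode above 0.015 m).
It fails at once if a bottle, the caliper or the ring gauge is shifted by more than 20 mm (distance of any of bottle_a, bottle_b, caliper, ring_gauge from where it was at the start of the episode above 0.02 m).
It also fails if it takes over 54 s, if anything falls off the work surface, if the arm or the gripper's body presses on something with over 40 N, if the wrist force passes 120 N, or if a joint passes its speed limit or range.

## Robot

A 6-joint arm with a two-finger parallel gripper is mounted at the origin on the work surface. World frame = base frame: x ahead of the robot, y to its left, z up, the work surface at z = 0. Lengths are in mm, angles in rad, forces in N, time in s.
With the tool pointing down it reaches from about 350 to 875 mm from the base axis. Payload 4.2 kg.
Tool frame: the origin (TCP) lies midway between the tips of the shut fingers; the grasp point (between the pads) lies 19 mm behind it; z points along the fingers, y is the line along which they close (so a half turn about z gives the same grasp; the last joint's range is limited). The gripper opens to 85 mm and grips with 20 to 120 N. Pads are 22 mm wide; open, the fingers measure 114 mm over their backs; the gripper's body (76 mm by 85 mm) begins 54 mm behind the grasp point. The pads swing forward as they close: fully open they stand 13 mm farther back than shut.
Start: joints at [1.404, 0.385, 0.008, 0, -1.194, -0.259], TCP at [258.122, 569.185, 231.312] pointing down, gripper open.
Joint ranges: [-3.14, 3.14], [-1.21, 2.06], [-1.07, 1.41], [-3.16, 2.05], [-2.99, -0.16], [-3.1, 3.1]. Speed limits (rad/s): [2.79, 2.79, 3.14, 3.14, 3.14, 3.14].

## Interface

Orientations are given as a unit quaternion [x, y, z, w].
In Python, from bench import arm gives the robot as it stands. The module is installed in compiled form; this text tells all that it offers.
- The arm moves only by the shell command python3 -m handwheel 'ROWS' [OPENING]. ROWS is JSON, a list of rows, each an object of numbers: "x", "y", "z": the shift along the world's x, y, z each as a share of 20 cm, from -1 to 1; "ax", "ay", "az": the turn, a rotation vector about the world's x, y, z each as a share of 90 degrees, from -1 to 1. In form: [{"x": .., "y": .., "z": .., "ax": .., "ay": .., "az": ..}, ...]. A call has exactly 8 rows; each row shifts and turns the commanded pose from where the row before left it; what a row does not reach is not made up. A row lasts 1/10 s, in which the tool goes at most 50 mm and 8.59 degrees, less where a joint would pass 70% of its speed; a pose out of reach is approached as far as the arm can. A call with a number of a shift or a turn outside -1 to 1 is refused whole. A call with a gripper value outside its range is refused whole. OPENING is the opening, from -1 (shut) to 1 (fully open), set as the call begins (- or left out, the last holds). The fingers move at their own pace and stop on an object; the grip force is fixed at half the most. Time passes only in rows, so rows that do not move let the fingers close, or fill a call up. It gives the time, the measured TCP pose, the force, the opening and the grip force at its end, in the units of the state.
- arm.read_state(): the state, without advancing time (a new reading comes with each control period).
- arm.get_image(name): name is "side" or "top"; returns the picture (420x560x3 uint8, red, green, blue); there is no depth.
- arm.camera_params(name): a dict with "K" (3x3 intrinsics, pixels), "k1" (the pictures are not rectified: a ray, as slopes to the right and down, at radius r is drawn at 1 + k1 r^2 times it, then the intrinsics apply), "position" and "orientation" of the camera in the world. Camera axes: x right, y down, z forward; pixel columns grow to the right and rows downward; lengths in mm; the calibration is good to about 2 mm. A picture is of the moment at which its call begins. camera_params takes no time and is no camera call.
- arm.job_done(): hands the job in; it is judged then, once.
The state is a dict: "clock": time; "joints": joint angles; "joint_vel": joint speeds; "joint_efforts": joint torques, N m; "position": TCP position; "ee_rot": TCP orientation; "contact_force": force on the tool from outside, world axes, zero at the start; "wrist_torque": the same for the moment, N m; "gripper_width": finger opening in mm; "grasp_force": force on a finger pad.
Only numpy, scipy, OpenCV 4.12 (cv2) and the standard library are available. Lean on these libraries where they do the work, as an engineer would, in place of code of your own. Each camera call takes 0.05 s, during which the arm holds its last target. There are 200 camera calls.

## Working session

There is one attempt and no reset: what is moved stays moved. The work goes in short steps, Python scripts to look and compute and a shell command to move; the robot and the scene stay as the last step left them, time stands still between calls to the robot, and variables do not carry over. Pictures are saved under pics/ and viewed, at most 10 in all, crops included, and the job is handed in when it is done.

```bash
mkdir -p pics; python3 - <<'E'
from bench import arm
import cv2
for n in("top","side"):
    cv2.imwrite(f"pics/{n}0.png",arm.get_image(n)[:,:,::-1]); p=arm.camera_params(n);print(n,p)
s=arm.read_state();print(s)
E
```

```text
top {'K': array([[425.32164113,   0.        , 279.09165754],
       [  0.        , 425.32164113, 214.92313776],
       [  0.        ,   0.        ,   1.        ]]), 'k1': -0.0563636540164914, 'position': array([ 245.16182513,   75.38931248, 1310.92438421]), 'orientation': array([-0.6993726 ,  0.70736748, -0.07349193,  0.07147131])}
side {'K': array([[452.07091991,   0.        , 279.21801781],
       [  0.        , 452.07091991, 213.36390219],
       [  0.        ,   0.        ,   1.        ]]), 'k1': -0.09587074092550785, 'position': array([ 165.39621341, -739.78211743,  759.6878768 ]), 'orientation': array([ 0.87893072, -0.17855401,  0.08092483, -0.4347993 ])}
{'clock': 0.1, 'joints': array([ 1.40362492e+00,  3.85467368e-01,  6.79710092e-03, -4.37472298e-04,
       -1.19402119e+00, -2.58614562e-01]), 'joint_vel': array([ 8.81252312e-04, -1.39089117e-03,  1.86387944e-03,  1.77766104e-03,
        3.76721483e-04, -3.28433018e-05]), 'joint_efforts': array([ 1.58339321e-04, -3.93319452e+01,  1.88929296e+01,  4.19794366e+00,
       -2.58711174e-03,  3.28751447e-06]), 'position': array([257.90923478, 568.74053571, 230.35158232]), 'ee_rot': array([ 9.77406244e-01, -2.11367203e-01, -1.59795225e-04,  9.55867253e-04]), 'contact_force': array([-0.24738645, -0.91994868, -0.52656637]), 'wrist_torque': array([-0.0072486 ,  0.00167807, -0.05108755]), 'grasp_force': 0.0, 'gripper_width': 85.2611934222122}
```

View pics/top0.png

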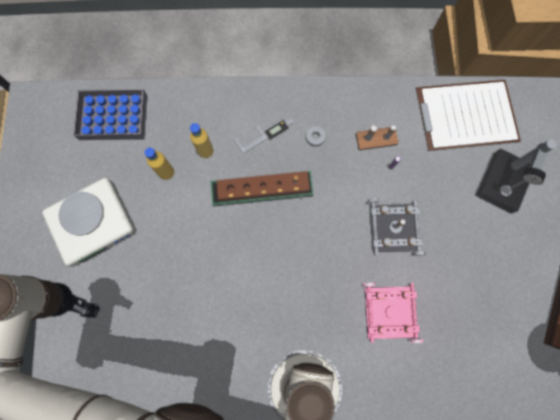

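View pics/side0.png

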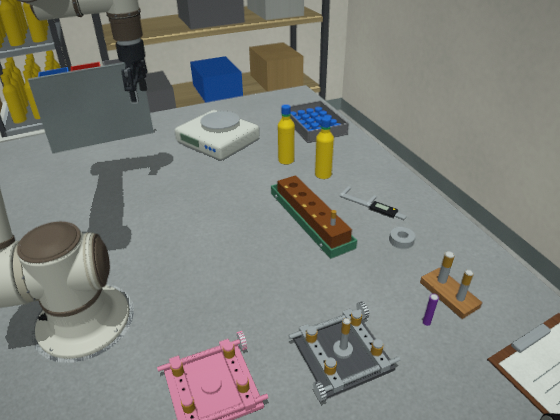

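The grey fixture at top (397,226) / side (345,345) holds a gauge. Look-alikes:
- pink fixture: top (392,312)
- purple cylinder: top (394,162)
- two gauges on the waiting block: top (371,132) and (390,131)
- rack's fixed 12 mm gauge: top (296,178)

I choose the one on the grey fixture and check it in a close crop.

```bash
cat > h.py <<'E'
import numpy as np, cv2
from scipy.spatial.transform import Rotation as R
from bench import arm
def ray(n,u,v):
    p=arm.camera_params(n); K=p["K"]; k=p["k1"]
    x,y=cv2.undistortPoints(np.array([[[u,v]]],float),K,np.array([k,0,0,0,0.]))[0,0]
    d=R.from_quat(p["orientation"]).apply([x,y,1]); return p["position"],d/np.linalg.norm(d)
def plane(n,u,v,z):
    o,d=ray(n,u,v); return o+d*(z-o[2])/d[2]
def tri(a,b):
    o1,d1=ray("top",*a);o2,d2=ray("side",*b)
    t=np.linalg.lstsq(np.c_[d1,-d2],o2-o1,rcond=None)[0]
    p,q=o1+d1*t[0],o2+d2*t[1]; return (p+q)/2,np.linalg.norm(p-q)
def proj(n,P):
    p=arm.camera_params(n);r=R.from_quat(p["orientation"]).inv()
    return cv2.projectPoints(np.array([P],float),r.as_rotvec(),-r.apply(p["position"]),p["K"],np.array([p["k1"],0,0,0,0.]))[0].ravel()
E
python3 - <<'E'
import cv2,numpy as np
t=cv2.imread("pics/top0.png");s=cv2.imread("pics/side0.png")
c=lambda i,x,y,w,h,W,H:cv2.resize(i[y:y+h,x:x+w],(W,H),interpolation=cv2.INTER_CUBIC)
a=np.hstack([c(t,365,190,66,75,264,300),c(t,350,110,66,75,264,300),c(t,207,165,110,123,268,300)])
b=np.hstack([c(s,285,300,120,105,343,300),c(s,262,170,160,105,453,300)])
cv2.imwrite("pics/c1.png",np.vstack([a[:,:796],b[:,:796]]))
E
```

```text
(no output)
```

View pics/c1.png

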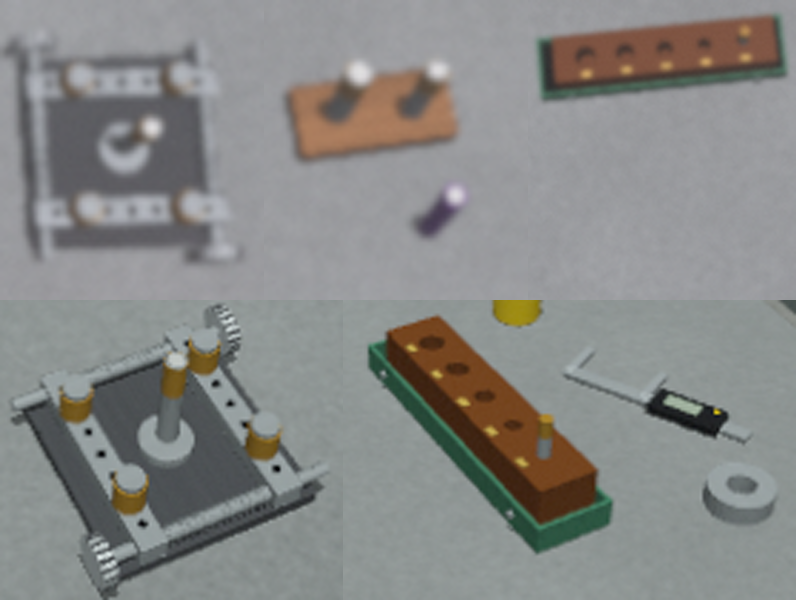

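The crop shows the steel/amber gauge standing on the grey fixture's round anvil, its top at top px (402.5,222) and side px (347,320). The other two are on the brown block, and the strip has a dark gap at its left (+y) end.

```bash
python3 - <<'E'
from h import *
np.set_printoptions(precision=1,suppress=True)
t=cv2.imread("pics/top0.png");s=cv2.imread("pics/side0.png")
def blobs(m,a=4):
    n,l,st,c=cv2.connectedComponentsWithStats(m.astype(np.uint8)); return [(c[i],st[i]) for i in range(1,n) if st[i,4]>=a]
# bright tops, top view
g=t.min(2)
for nm,(x0,x1,y0,y1) in dict(g=(398,407,217,227),b1=(366,380,123,138),b2=(386,397,123,138)).items():
    sub=g[y0:y1,x0:x1].astype(float);w=np.clip(sub-170,0,None);yy,xx=np.mgrid[y0:y1,x0:x1]
    c=(xx*w).sum()/w.sum(),(yy*w).sum()/w.sum();print(nm,c,(sub>185).sum(),"z100 or",plane("top",*c,100))
    if nm=="g": gt=c
sub=s.min(2)[315:327,338:356].astype(float);w=np.clip(sub-170,0,None);yy,xx=np.mgrid[315:327,338:356];c=(xx*w).sum()/w.sum(),(yy*w).sum()/w.sum()
print("side top",c,tri(gt,c))
hs=cv2.cvtColor(t,cv2.COLOR_BGR2HSV)
gm=cv2.inRange(hs,(55,70,20),(90,255,255));gm[:160]=0;gm[215:]=0;gm[:,:200]=0;gm[:,325:]=0
br=cv2.inRange(hs,(0,90,60),(14,255,255));br[:160]=0;br[215:]=0;br[:,:200]=0;br[:,325:]=0
for nm,m,z in(("tray",gm,28),("strip",br,56)):
    r=cv2.minAreaRect(cv2.findNonZero(m));b=cv2.boxPoints(r)
    P=np.array([plane("top",*q,z) for q in b]);print(nm,r,"\n",P,P.mean(0))
# holes: dark inside strip
hull=cv2.convexHull(cv2.findNonZero(br));k=np.zeros_like(br);cv2.fillConvexPoly(k,hull,255);k=cv2.erode(k,np.ones((5,5)))
for c,st in blobs((k>0)&(t.max(2)<85)): print("hole top",c,st,plane("top",*c,56))
hs=cv2.cvtColor(s,cv2.COLOR_BGR2HSV);k=np.zeros(s.shape[:2],np.uint8);cv2.fillConvexPoly(k,np.array([[280,180],[296,178],[345,225],[330,240]]),255)
for c,st in blobs((k>0)&(s.max(2)<75),3): print("hole side",c,st,plane("side",*c,56))
# yellow spots top
hs=cv2.cvtColor(t,cv2.COLOR_BGR2HSV)
ys=cv2.inRange(hs,(16,110,130),(35,255,255));ys[:165]=0;ys[210:]=0;ys[:,:205]=0;ys[:,320:]=0
for c,st in blobs(ys>0,2): print("dot",c,st[4],plane("top",*c,56))
E
```

```text
g (np.float64(402.56317689530687), np.float64(221.40072202166064)) 9 z100 or [ 474.1 -289.2  100. ]
b1 (np.float64(373.52956298200513), np.float64(127.48457583547558)) 20 z100 or [ 767.1 -221.3  100. ]
b2 (np.float64(393.21123595505617), np.float64(126.76404494382022)) 11 z100 or [ 769.2 -282.1  100. ]
side top (np.float64(346.26170798898073), np.float64(320.53719008264466)) (array([ 475.6, -289.9,   98.9]), np.float64(2.628062897162929))
tray ((222.94509887695312, 202.50607299804688), (0.9938838481903076, 18.11077308654785), 83.6598129272461) 
 [[552.4 272.   28. ]
 [558.1 216.1  28. ]
 [555.  215.8  28. ]
 [549.2 271.6  28. ]] [553.7 243.9  28. ]
strip ((262.33941650390625, 185.44764709472656), (18.727643966674805, 91.75173950195312), 84.0938491821289) 
 [[615.5 263.4  56. ]
 [642.6 -17.4  56. ]
 [583.1 -21.7  56. ]
 [556.6 256.4  56. ]] [599.4 120.2  56. ]
hole top [262.7 183.6] [261 183   4   2   7] [605.2 119.3  56. ]
hole top [279.  182.2] [278 182   3   2   4] [608.8  69.4  56. ]
hole top [229.3 186.2] [227 185   6   4  12] [598.1 221.4  56. ]
hole top [245.8 184.8] [244 184   5   3   9] [601.9 171.1  56. ]
hole side [292.9 184.2] [289 183   8   3  16] [595.7 218.1  56. ]
hole side [300.  193.5] [299 193   3   2   6] [594.9 169.4  56. ]
hole side [304.  193.5] [303 193   3   2   6] [604.8 165.   56. ]
hole side [309.7 202.7] [309 202   2   2   3] [600.7 120.9  56. ]
hole side [322.  229.3] [307 213  27  28  71] [580.6   9.4  56. ]
dot [295.3 178. ] 7 [621.8  19.2  56. ]
dot [295.9 188.1] 8 [589.6  18.   56. ]
dot [279.7 189.9] 9 [584.6  67.6  56. ]
dot [263.6 191.7] 9 [579.5 116.8  56. ]
dot [247. 193.] 9 [575.9 167.3  56. ]
dot [230.6 195.1] 11 [569.9 217.1  56. ]
```

Rack yaw is about 5.6°, and the 18 mm hole sits near (599.5,119.5,56). The gauge axis is near (475,-290). I'm moving over the gauge and turning -60° so the fingers close across the row.

```bash
python3 -m handwheel '[{"x":0.045,"y":-0.18,"az":-0.0833},{"x":0.045,"y":-0.18,"az":-0.0833},{"x":0.045,"y":-0.18,"az":-0.0833},{"x":0.045,"y":-0.18,"az":-0.0833},{"x":0.045,"y":-0.18,"az":-0.0833},{"x":0.045,"y":-0.18,"az":-0.0833},{"x":0.045,"y":-0.18,"az":-0.0833},{"x":0.045,"y":-0.18,"az":-0.0833}]' 1
python3 -m handwheel '[{"x":0.045,"y":-0.18},{"x":0.045,"y":-0.18},{"x":0.045,"y":-0.18},{"x":0.045,"y":-0.18},{"x":0.045,"y":-0.18},{"x":0.045,"y":-0.18},{"x":0.045,"y":-0.18},{"x":0.045,"y":-0.18}]'
python3 -m handwheel '[{"x":0.045,"y":-0.18},{"x":0.045,"y":-0.18},{"x":0.045,"y":-0.18},{"x":0.045,"y":-0.18},{"x":0.045,"y":-0.18},{"x":0.045,"y":-0.17},{"x":0.045,"y":-0.1},{}]'
python3 -c "
from h import *
s=arm.read_state();print(s['position'],R.from_quat(s['ee_rot']).as_matrix().round(3))"
```

```text
[257.90923478 568.74053571 230.35158232] [[ 0.911 -0.413 -0.001]
 [-0.413 -0.911 -0.002]
 [ 0.     0.002 -1.   ]]invalid input at $[0]: expected keys x, y, z, ax, ay, az
invalid input at $[0]: expected keys x, y, z, ax, ay, az
invalid input at $[0]: expected keys x, y, z, ax, ay, az
```

```bash
python3 -m handwheel '[{"x":0.045,"y":-0.18,"z":0,"ax":0,"ay":0,"az":-0.0833},{"x":0.045,"y":-0.18,"z":0,"ax":0,"ay":0,"az":-0.0833},{"x":0.045,"y":-0.18,"z":0,"ax":0,"ay":0,"az":-0.0833},{"x":0.045,"y":-0.18,"z":0,"ax":0,"ay":0,"az":-0.0833},{"x":0.045,"y":-0.18,"z":0,"ax":0,"ay":0,"az":-0.0833},{"x":0.045,"y":-0.18,"z":0,"ax":0,"ay":0,"az":-0.0833},{"x":0.045,"y":-0.18,"z":0,"ax":0,"ay":0,"az":-0.0833},{"x":0.045,"y":-0.18,"z":0,"ax":0,"ay":0,"az":-0.0833}]' 1
python3 -m handwheel '[{"x":0.045,"y":-0.18,"z":0,"ax":0,"ay":0,"az":0},{"x":0.045,"y":-0.18,"z":0,"ax":0,"ay":0,"az":0},{"x":0.045,"y":-0.18,"z":0,"ax":0,"ay":0,"az":0},{"x":0.045,"y":-0.18,"z":0,"ax":0,"ay":0,"az":0},{"x":0.045,"y":-0.18,"z":0,"ax":0,"ay":0,"az":0},{"x":0.045,"y":-0.18,"z":0,"ax":0,"ay":0,"az":0},{"x":0.045,"y":-0.18,"z":0,"ax":0,"ay":0,"az":0},{"x":0.045,"y":-0.18,"z":0,"ax":0,"ay":0,"az":0}]'
python3 -m handwheel '[{"x":0.045,"y":-0.18,"z":0,"ax":0,"ay":0,"az":0},{"x":0.045,"y":-0.18,"z":0,"ax":0,"ay":0,"az":0},{"x":0.045,"y":-0.18,"z":0,"ax":0,"ay":0,"az":0},{"x":0.045,"y":-0.18,"z":0,"ax":0,"ay":0,"az":0},{"x":0.045,"y":-0.18,"z":0,"ax":0,"ay":0,"az":0},{"x":0.045,"y":-0.17,"z":0,"ax":0,"ay":0,"az":0},{"x":0.045,"y":-0.1,"z":0,"ax":0,"ay":0,"az":0},{"x":0,"y":0,"z":0,"ax":0,"ay":0,"az":0}]'
python3 -c "
from h import *
s=arm.read_state();print(s['position'],R.from_quat(s['ee_rot']).as_matrix().round(3))"
```

```text
clock: 0.9
position: [330.0, 279.4, 231.0]
ee_rot: [0.739, -0.673, 0.0, 0.0]
contact_force: [0.6, -0.2, -0.6]
gripper_width: 85.3
grasp_force: 0.0
clock: 1.7
position: [401.9, -8.4, 231.3]
ee_rot: [0.741, -0.671, -0.0, -0.0]
contact_force: [-0.5, -0.4, 0.5]
gripper_width: 85.2
grasp_force: 0.0
clock: 2.5
position: [465.5, -242.8, 230.2]
ee_rot: [0.74, -0.673, -0.001, 0.0]
contact_force: [0.1, 0.7, -0.4]
gripper_width: 85.4
grasp_force: 0.0
[ 465.48105793 -242.84579416  230.24642009] [[ 0.095 -0.996 -0.001]
 [-0.996 -0.095  0.   ]
 [-0.     0.001 -1.   ]]
```

```bash
python3 -m handwheel '[{"x":0.024,"y":-0.117,"z":-0.1,"ax":0,"ay":0,"az":0},{"x":0.024,"y":-0.117,"z":-0.1,"ax":0,"ay":0,"az":0},{"x":0,"y":0,"z":-0.12,"ax":0,"ay":0,"az":0},{"x":0,"y":0,"z":-0.12,"ax":0,"ay":0,"az":0},{"x":0,"y":0,"z":-0.12,"ax":0,"ay":0,"az":0},{"x":0,"y":0,"z":-0.12,"ax":0,"ay":0,"az":0},{"x":0,"y":0,"z":-0.1,"ax":0,"ay":0,"az":0},{"x":0,"y":0,"z":-0.04,"ax":0,"ay":0,"az":0}]'
python3 - <<'E'
from h import *
t=arm.get_image("top")[:,:,::-1];s=arm.get_image("side")[:,:,::-1]
print(arm.read_state()['position'],arm.read_state()['contact_force'])
c=lambda i,x,y,w,h:cv2.resize(i[y:y+h,x:x+w],(400,400),interpolation=cv2.INTER_CUBIC)
cv2.imwrite("pics/c2.png",np.hstack([c(t,350,180,90,90),c(s,290,270,110,110)]))
E
```

```text
clock: 3.3
position: [473.1, -286.4, 65.2]
ee_rot: [0.741, -0.671, -0.002, 0.001]
contact_force: [-0.4, 0.6, 0.9]
gripper_width: 85.4
grasp_force: 0.0
[ 473.92590809 -286.87203888   66.3350988 ] [ 0.64223387  0.19528067 -0.53319032]
```

View pics/c2.png

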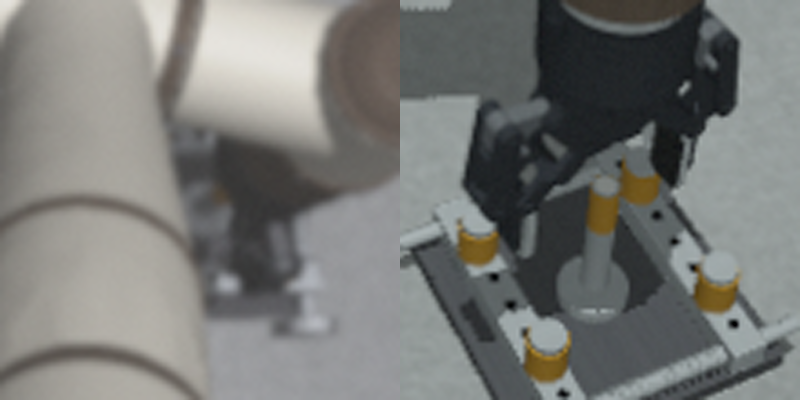

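The gauge stands between the open fingers, with its top at crop (605,185). I'm shifting -2.5 mm in y and closing.

```bash
python3 -m handwheel '[{"x":0.005,"y":-0.012,"z":0,"ax":0,"ay":0,"az":0},{"x":0,"y":0,"z":0,"ax":0,"ay":0,"az":0},{"x":0,"y":0,"z":0,"ax":0,"ay":0,"az":0},{"x":0,"y":0,"z":0,"ax":0,"ay":0,"az":0},{"x":0,"y":0,"z":0,"ax":0,"ay":0,"az":0},{"x":0,"y":0,"z":0,"ax":0,"ay":0,"az":0},{"x":0,"y":0,"z":0,"ax":0,"ay":0,"az":0},{"x":0,"y":0,"z":0,"ax":0,"ay":0,"az":0}]' -1
python3 -m handwheel '[{"x":0,"y":0,"z":0,"ax":0,"ay":0,"az":0},{"x":0,"y":0,"z":0,"ax":0,"ay":0,"az":0},{"x":0,"y":0,"z":0,"ax":0,"ay":0,"az":0},{"x":0,"y":0,"z":0,"ax":0,"ay":0,"az":0},{"x":0,"y":0,"z":0,"ax":0,"ay":0,"az":0},{"x":0,"y":0,"z":0,"ax":0,"ay":0,"az":0},{"x":0,"y":0,"z":0,"ax":0,"ay":0,"az":0},{"x":0,"y":0,"z":0,"ax":0,"ay":0,"az":0}]'
```

```text
clock: 4.2
position: [475.9, -290.2, 67.9]
ee_rot: [0.741, -0.671, 0.0, -0.0]
contact_force: [-0.6, 0.6, 4.8]
gripper_width: 13.3
grasp_force: 58.4
clock: 5.0
position: [476.0, -290.2, 67.9]
ee_rot: [0.741, -0.671, 0.0, -0.0]
contact_force: [-1.0, 1.6, 5.6]
gripper_width: 13.3
grasp_force: 58.4
```

Width 13.3 mm and an imaged diameter of about 14 mm both point to gauge15. I'm lifting and heading for the 15 mm hole near (604,70).

```bash
python3 -m handwheel '[{"x":0,"y":0,"z":0.04,"ax":0,"ay":0,"az":0},{"x":0,"y":0,"z":0.1,"ax":0,"ay":0,"az":0},{"x":0,"y":0,"z":0.12,"ax":0,"ay":0,"az":0},{"x":0,"y":0,"z":0.12,"ax":0,"ay":0,"az":0},{"x":0,"y":0,"z":0.12,"ax":0,"ay":0,"az":0},{"x":0.03,"y":0.09,"z":0,"ax":0,"ay":0,"az":0},{"x":0.06,"y":0.17,"z":0,"ax":0,"ay":0,"az":0},{"x":0.06,"y":0.17,"z":0,"ax":0,"ay":0,"az":0}]'
python3 -m handwheel '[{"x":0.065,"y":0.19,"z":0,"ax":0,"ay":0,"az":0},{"x":0.065,"y":0.19,"z":0,"ax":0,"ay":0,"az":0},{"x":0.065,"y":0.19,"z":0,"ax":0,"ay":0,"az":0},{"x":0.065,"y":0.19,"z":0,"ax":0,"ay":0,"az":0},{"x":0.065,"y":0.19,"z":0,"ax":0,"ay":0,"az":0},{"x":0.065,"y":0.19,"z":0,"ax":0,"ay":0,"az":0},{"x":0.065,"y":0.19,"z":0,"ax":0,"ay":0,"az":0},{"x":0.035,"y":0.04,"z":0,"ax":0,"ay":0,"az":0}]'
python3 -m handwheel '[{"x":0,"y":0,"z":-0.05,"ax":0,"ay":0,"az":0},{"x":0,"y":0,"z":-0.1,"ax":0,"ay":0,"az":0},{"x":0,"y":0,"z":-0.05,"ax":0,"ay":0,"az":0},{"x":0,"y":0,"z":0,"ax":0,"ay":0,"az":0},{"x":0,"y":0,"z":0,"ax":0,"ay":0,"az":0},{"x":0,"y":0,"z":0,"ax":0,"ay":0,"az":0},{"x":0,"y":0,"z":0,"ax":0,"ay":0,"az":0},{"x":0,"y":0,"z":0,"ax":0,"ay":0,"az":0}]'
python3 - <<'E'
from h import *
t=arm.get_image("top")[:,:,::-1];s=arm.get_image("side")[:,:,::-1]
cv2.imwrite("pics/t3.png",t);cv2.imwrite("pics/s3.png",s)
st=arm.read_state();print(st['position'],st['contact_force'],st['gripper_width'],R.from_quat(st['ee_rot']).as_matrix()[2])
for p in [(604.3,69.6,56),(599.4,119.3,56),(609.2,19.8,56)]:print(proj("side",p))
c=lambda i,x,y,w,h:cv2.resize(i[y:y+h,x:x+w],(400,400),interpolation=cv2.INTER_CUBIC)
cv2.imwrite("pics/c3.png",np.hstack([c(s,260,150,100,100),c(t,220,140,90,90)]))
E
```

```text
clock: 5.8
position: [505.4, -203.3, 167.2]
ee_rot: [0.74, -0.672, -0.0, -0.0]
contact_force: [1.3, -0.9, -1.8]
gripper_width: 13.4
grasp_force: 58.5
clock: 6.6
position: [604.3, 73.6, 166.7]
ee_rot: [0.742, -0.67, -0.0, -0.0]
contact_force: [0.1, -0.6, -1.8]
gripper_width: 13.3
grasp_force: 58.5
clock: 7.4
position: [604.0, 70.0, 128.0]
ee_rot: [0.741, -0.672, 0.0, -0.001]
contact_force: [0.4, -0.0, 0.1]
gripper_width: 13.2
grasp_force: 58.6
[603.87231325  70.03361651 127.74709506] [-0.51173576  0.28958445 -1.7787984 ] 13.342990419127961 [-2.24119735e-04 -7.58332473e-04 -9.99999687e-01]
[319.65660581 213.19070654]
[309.50071672 203.11014634]
[330.45096668 223.91805329]
```

View pics/c3.png

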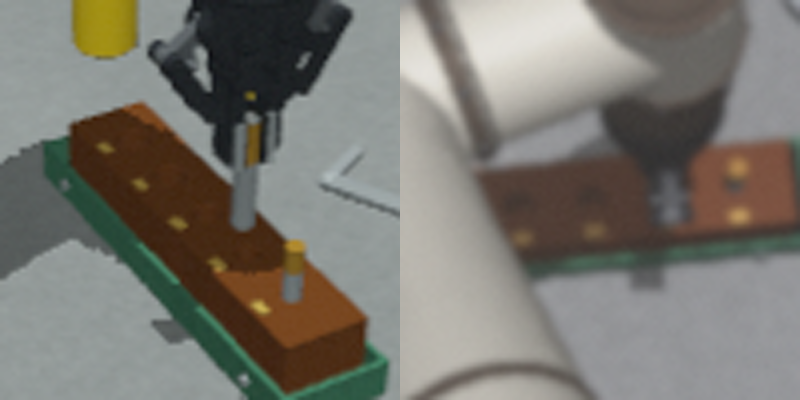

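Side crop: the gauge foot is at crop (242,224), image px about (320.5,206). The strip's brass dots run (105,148) to (260,307), and the matching dot for the 15 mm hole is at (218,265). I'm comparing these in the same view.

```bash
python3 - <<'E'
from h import *
np.set_printoptions(precision=1,suppress=True)
s=cv2.imread("pics/side0.png");hs=cv2.cvtColor(s,cv2.COLOR_BGR2HSV)
m=cv2.inRange(hs,(16,90,120),(35,255,255));m[:178]=0;m[245:]=0;m[:,:270]=0;m[:,:][:,350:]=0
n,l,st,c=cv2.connectedComponentsWithStats(m)
for i in range(1,n):
    if st[i,4]>1:
        P=plane("side",*c[i],56);print(c[i],st[i,4],P,"hole",P[:2]+20*np.array([.995,.098]))
s=cv2.imread("pics/s3.png")
print(s[194:212,312:330].max(2))
for v in(205,206,207):print(v,plane("side",320.5,v,80))
print(proj("side",(604,70,80)))
E
```

```text
[323.5 178. ] 8 [688.3 212.4  56. ] hole [708.2 214.4]
[285.7 186.3] 11 [573.3 217.   56. ] hole [593.2 218.9]
[294.7 195.5] 15 [577.8 166.4  56. ] hole [597.7 168.4]
[304.1 205.1] 14 [582.5 116.9  56. ] hole [602.4 118.8]
[333.1 210.9] 14 [640.4  64.3  56. ] hole [660.3  66.2]
[313.7 215.5] 18 [586.2  67.   56. ] hole [606.1  69. ]
[324.5 226.5] 16 [591.1  16.7  56. ] hole [611.   18.6]
[[ 69  69  77 104 135 143 108  98 105 108 104 103 128 157 157 156 155 155]
 [ 69  70  70  69  94 124 108  98 105 107 103 102 126 156 157 156 154 154]
 [ 70  69  70  69  71  78  91  99 105 107 104 108 133 154 156 155 153 154]
 [ 67  70  68  69  70  71  79 100 105 108 105 105 133 154 153 153 153 153]
 [ 70  70  70  69  70  69  81 100 105 106 105 107 134 155 154 152 154 153]
 [ 68  70  69  69  69  70  81 102 106 107 103 113 142 152 152 151 154 153]
 [ 71  72  71  70  70  71  81 102 107 108 104 112 142 153 152 152 153 152]
 [ 79  76  71  70  69  71  84 102 106 108 104 113 141 153 153 153 153 152]
 [ 75  73  71  69  71  73  85 103 108 107 103  99 123 151 154 153 154 153]
 [ 75  71  68  65  68  74  87 106 106 108 103  87  83 122 151 153 153 154]
 [ 75  73  68  66  70  75  96 105 108 108 104  84  71  84 121 150 153 152]
 [ 73  71  69  69  70  73  95 105 110 109 103  83  69  70  85 122 151 153]
 [ 69  70  69  69  70  70  82 102 106 105  93  79  69  70  70  85 121 149]
 [ 68  69  69  69  69  70  72  82  92  88  78  71  70  69  70  70  85 122]
 [ 70  70  70  70  68  69  69  70  70  69  70  69  69  69  70  70  69  85]
 [ 69  71  69  69  69  70  69  69  69  69  69  70  70  69  69  70  69  70]
 [ 70  69  70  70  69  71  68  71  70  72  71  70  71  69  72  71  69  70]
 [ 70  68  69  69  69  70  69  72  73  75  76  73  71  69  71  70  70  71]]
205 [606.6  71.6  80. ]
206 [604.7  67.8  80. ]
207 [602.8  64.   80. ]
[319.9 205.6]
```

```bash
python3 -m handwheel '[{"x":0,"y":-0.005,"z":-0.03,"ax":0,"ay":0,"az":0},{"x":0,"y":0,"z":-0.03,"ax":0,"ay":0,"az":0},{"x":0,"y":0,"z":-0.025,"ax":0,"ay":0,"az":0},{"x":0,"y":0,"z":-0.01,"ax":0,"ay":0,"az":0},{"x":0,"y":0,"z":-0.005,"ax":0,"ay":0,"az":0},{"x":0,"y":0,"z":-0.005,"ax":0,"ay":0,"az":0},{"x":0,"y":0,"z":-0.005,"ax":0,"ay":0,"az":0},{"x":0,"y":0,"z":0,"ax":0,"ay":0,"az":0}]'
python3 -m handwheel '[{"x":0,"y":0,"z":-0.004,"ax":0,"ay":0,"az":0},{"x":0,"y":0,"z":-0.003,"ax":0,"ay":0,"az":0},{"x":0,"y":0,"z":-0.003,"ax":0,"ay":0,"az":0},{"x":0,"y":0,"z":0,"ax":0,"ay":0,"az":0},{"x":0,"y":0,"z":0,"ax":0,"ay":0,"az":0},{"x":0,"y":0,"z":0,"ax":0,"ay":0,"az":0},{"x":0,"y":0,"z":0,"ax":0,"ay":0,"az":0},{"x":0,"y":0,"z":0,"ax":0,"ay":0,"az":0}]'
```

```text
clock: 8.3
position: [603.7, 69.0, 105.3]
ee_rot: [0.741, -0.672, -0.0, -0.0]
contact_force: [0.1, -0.9, -0.3]
gripper_width: 13.2
grasp_force: 58.6
clock: 9.1
position: [603.8, 69.0, 103.6]
ee_rot: [0.741, -0.672, 0.0, -0.0]
contact_force: [-1.0, 0.8, 2.8]
gripper_width: 13.4
grasp_force: 58.7
```

```bash
python3 -m handwheel '[{"x":0,"y":-0.0025,"z":-0.002,"ax":0,"ay":0,"az":0},{"x":0,"y":-0.0025,"z":0,"ax":0,"ay":0,"az":0},{"x":0,"y":-0.0025,"z":0,"ax":0,"ay":0,"az":0},{"x":0,"y":-0.0025,"z":0,"ax":0,"ay":0,"az":0},{"x":0,"y":-0.0025,"z":0,"ax":0,"ay":0,"az":0},{"x":0,"y":-0.0025,"z":0,"ax":0,"ay":0,"az":0},{"x":0,"y":0,"z":0,"ax":0,"ay":0,"az":0},{"x":0,"y":0,"z":0,"ax":0,"ay":0,"az":0}]'; python3 -c "
from h import *
print(arm.read_state()['position'],arm.read_state()['contact_force'],arm.read_state()['wrist_torque'])"
```

```text
clock: 9.9
position: [604.4, 66.3, 103.2]
ee_rot: [0.741, -0.671, 0.0, -0.001]
contact_force: [0.4, 2.9, 4.3]
gripper_width: 13.5
grasp_force: 58.9
[604.41828588  66.27096501 103.21807212] [0.38513574 2.87932172 4.32861396] [ 1.17733392 -0.01125128 -0.02739571]
```

```bash
python3 -m handwheel '[{"x":0.005,"y":0.002,"z":0,"ax":0,"ay":0,"az":0},{"x":0.002,"y":0.003,"z":0,"ax":0,"ay":0,"az":0},{"x":0,"y":0.003,"z":0,"ax":0,"ay":0,"az":0},{"x":0,"y":0.003,"z":0,"ax":0,"ay":0,"az":0},{"x":0,"y":0.003,"z":0,"ax":0,"ay":0,"az":0},{"x":0,"y":0.003,"z":0,"ax":0,"ay":0,"az":0},{"x":0,"y":0,"z":0,"ax":0,"ay":0,"az":0},{"x":0,"y":0,"z":0,"ax":0,"ay":0,"az":0}]'; python3 -m handwheel '[{"x":0,"y":0.003,"z":0,"ax":0,"ay":0,"az":0},{"x":0,"y":0.003,"z":0,"ax":0,"ay":0,"az":0},{"x":0,"y":0.003,"z":0,"ax":0,"ay":0,"az":0},{"x":0,"y":0.003,"z":0,"ax":0,"ay":0,"az":0},{"x":0,"y":0,"z":0,"ax":0,"ay":0,"az":0},{"x":0,"y":0,"z":0,"ax":0,"ay":0,"az":0},{"x":0,"y":0,"z":0,"ax":0,"ay":0,"az":0},{"x":0,"y":0,"z":0,"ax":0,"ay":0,"az":0}]'
```

```text
clock: 10.7
position: [604.6, 67.6, 102.9]
ee_rot: [0.741, -0.672, 0.0, 0.002]
contact_force: [-0.3, -1.5, 5.3]
gripper_width: 13.6
grasp_force: 59.0
clock: 11.5
position: [604.5, 69.3, 102.9]
ee_rot: [0.741, -0.672, 0.0, 0.002]
contact_force: [-0.4, -3.2, 5.5]
gripper_width: 13.2
grasp_force: 59.0
```

```bash
python3 -m handwheel '[{"x":0,"y":0,"z":-0.003,"ax":0,"ay":0,"az":0},{"x":0,"y":0,"z":-0.003,"ax":0,"ay":0,"az":0},{"x":0,"y":0,"z":0,"ax":0,"ay":0,"az":0},{"x":0,"y":0,"z":0,"ax":0,"ay":0,"az":0},{"x":0,"y":0,"z":0,"ax":0,"ay":0,"az":0},{"x":0,"y":0,"z":0,"ax":0,"ay":0,"az":0},{"x":0,"y":0,"z":0,"ax":0,"ay":0,"az":0},{"x":0,"y":0,"z":0,"ax":0,"ay":0,"az":0}]';  python3 -c "
from h import *
print(arm.read_state()['position'],arm.read_state()['contact_force'],arm.read_state()['wrist_torque'])"
```

```text
clock: 12.3
position: [604.5, 69.3, 102.1]
ee_rot: [0.741, -0.671, 0.0, 0.002]
contact_force: [-1.2, -3.3, 6.7]
gripper_width: 13.4
grasp_force: 59.2
[604.54262766  69.31896122 102.1476957 ] [-1.24234908 -3.32007907  6.67420557] [-1.25256195  0.29611033  0.04491434]
```

Still on the strip top; the sideways force is only friction. Before sweeping further I'm easing off and re-measuring the hole outlines in the first pictures.

```bash
python3 -m handwheel '[{"x":0,"y":0,"z":0.006,"ax":0,"ay":0,"az":0},{"x":0,"y":0,"z":0,"ax":0,"ay":0,"az":0},{"x":0,"y":0,"z":0,"ax":0,"ay":0,"az":0},{"x":0,"y":0,"z":0,"ax":0,"ay":0,"az":0},{"x":0,"y":0,"z":0,"ax":0,"ay":0,"az":0},{"x":0,"y":0,"z":0,"ax":0,"ay":0,"az":0},{"x":0,"y":0,"z":0,"ax":0,"ay":0,"az":0},{"x":0,"y":0,"z":0,"ax":0,"ay":0,"az":0}]'
python3 - <<'E'
from h import *
# rectify strip-top plane z=56 from both views at 2px/mm, x 560..650 y -30..270
out=[]
for n in("top","side"):
    im=cv2.imread(f"pics/{n}0.png")
    p=arm.camera_params(n);r=R.from_quat(p["orientation"]).inv()
    Y,X=np.mgrid[140:0:-0.35,560:650:0.35]   # rows: y descending
    pts=np.stack([X,Y,np.full_like(X,56)],-1).reshape(-1,3)
    q=cv2.projectPoints(pts,r.as_rotvec(),-r.apply(p["position"]),p["K"],np.array([p["k1"],0,0,0,0.]))[0].reshape(*X.shape,2).astype(np.float32)
    w=cv2.remap(im,q[...,0],q[...,1],cv2.INTER_CUBIC)
    w=cv2.resize(w,None,fx=1.5,fy=1.5)
    sc=1.5/0.35
    for x in range(560,650,10): cv2.line(w,(int((x-560)*sc),0),(int((x-560)*sc),6),(255,255,255),1)
    for y in range(0,140,10): cv2.line(w,(0,int((140-y)*sc)),(6,int((140-y)*sc)),(255,255,255),1)
    cv2.drawMarker(w,(int((604.3-560)*sc),int((140-69)*sc)),(255,255,0),0,12)
    out.append(w)
cv2.imwrite("pics/rect.png",np.hstack(out));print(np.hstack(out).shape)
E
```

```text
clock: 13.1
position: [604.5, 69.3, 102.9]
ee_rot: [0.741, -0.672, 0.0, 0.002]
contact_force: [0.4, -3.7, 5.3]
gripper_width: 13.4
grasp_force: 59.1
(600, 774, 3)
```

View pics/rect.png

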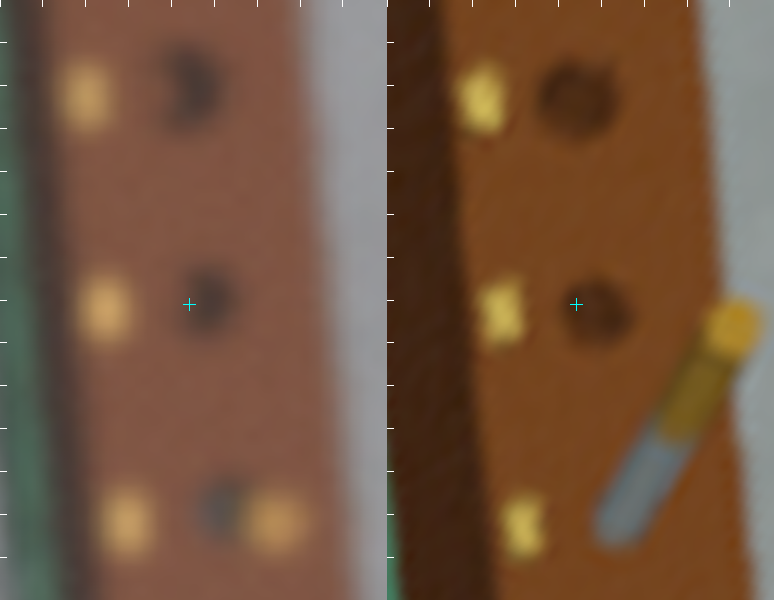

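The rectified views put the 15 mm hole at about (606.4, 67.5), roughly 2 mm further in x than I had it (side: dark disc at (598,312); top: crescent at (209,302)). I'm lifting off, shifting and reading the free pose.

```bash
python3 -m handwheel '[{"x":0,"y":0,"z":0.015,"ax":0,"ay":0,"az":0},{"x":0.01,"y":-0.004,"z":0,"ax":0,"ay":0,"az":0},{"x":0,"y":0,"z":0,"ax":0,"ay":0,"az":0},{"x":0,"y":0,"z":0,"ax":0,"ay":0,"az":0},{"x":0,"y":0,"z":0,"ax":0,"ay":0,"az":0},{"x":0,"y":0,"z":0,"ax":0,"ay":0,"az":0},{"x":0,"y":0,"z":0,"ax":0,"ay":0,"az":0},{"x":0,"y":0,"z":0,"ax":0,"ay":0,"az":0}]'
```

```text
clock: 13.9
position: [607.1, 71.1, 105.9]
ee_rot: [0.741, -0.671, -0.0, 0.0]
contact_force: [-0.4, 0.3, -1.0]
gripper_width: 13.3
grasp_force: 58.5
```

```bash
python3 -m handwheel '[{"x":-0.003,"y":-0.007,"z":-0.005,"ax":0,"ay":0,"az":0},{"x":0,"y":0,"z":-0.005,"ax":0,"ay":0,"az":0},{"x":0,"y":0,"z":-0.005,"ax":0,"ay":0,"az":0},{"x":0,"y":0,"z":0,"ax":0,"ay":0,"az":0},{"x":0,"y":-0.003,"z":0,"ax":0,"ay":0,"az":0},{"x":0,"y":-0.003,"z":0,"ax":0,"ay":0,"az":0},{"x":0,"y":0,"z":0,"ax":0,"ay":0,"az":0},{"x":0,"y":0,"z":0,"ax":0,"ay":0,"az":0}]'
python3 -m handwheel '[{"x":0,"y":0,"z":-0.004,"ax":0,"ay":0,"az":0},{"x":0,"y":0,"z":0,"ax":0,"ay":0,"az":0},{"x":0,"y":0,"z":0,"ax":0,"ay":0,"az":0},{"x":0,"y":0,"z":0,"ax":0,"ay":0,"az":0},{"x":0,"y":0,"z":0,"ax":0,"ay":0,"az":0},{"x":0,"y":0,"z":0,"ax":0,"ay":0,"az":0},{"x":0,"y":0,"z":0,"ax":0,"ay":0,"az":0},{"x":0,"y":0,"z":0,"ax":0,"ay":0,"az":0}]'
```

```text
clock: 14.7
position: [606.7, 68.8, 103.2]
ee_rot: [0.741, -0.672, 0.0, -0.0]
contact_force: [-2.1, 1.2, 3.5]
gripper_width: 13.3
grasp_force: 58.8
clock: 15.5
position: [606.8, 68.7, 102.6]
ee_rot: [0.741, -0.671, 0.0, -0.0]
contact_force: [-2.2, 3.2, 5.4]
gripper_width: 13.2
grasp_force: 59.0
```

```bash
python3 -m handwheel '[{"x":0,"y":-0.003,"z":0.002,"ax":0,"ay":0,"az":0},{"x":0,"y":-0.003,"z":0,"ax":0,"ay":0,"az":0},{"x":0,"y":-0.003,"z":0,"ax":0,"ay":0,"az":0},{"x":0,"y":-0.003,"z":0,"ax":0,"ay":0,"az":0},{"x":0,"y":0,"z":0,"ax":0,"ay":0,"az":0},{"x":0,"y":0,"z":0,"ax":0,"ay":0,"az":0},{"x":0,"y":0,"z":0,"ax":0,"ay":0,"az":0},{"x":0,"y":0,"z":0,"ax":0,"ay":0,"az":0}]'
```

```text
clock: 16.3
position: [607.4, 66.8, 102.8]
ee_rot: [0.741, -0.671, 0.0, -0.001]
contact_force: [-0.7, 5.5, 4.2]
gripper_width: 13.1
grasp_force: 59.0
```

```bash
python3 -m handwheel '[{"x":0,"y":0.002,"z":0,"ax":0,"ay":0,"az":0},{"x":0,"y":0.002,"z":0,"ax":0,"ay":0,"az":0},{"x":0,"y":0.002,"z":0,"ax":0,"ay":0,"az":0},{"x":0,"y":0.002,"z":0,"ax":0,"ay":0,"az":0},{"x":0,"y":0,"z":0,"ax":0,"ay":0,"az":0},{"x":0,"y":0,"z":-0.002,"ax":0,"ay":0,"az":0},{"x":0,"y":0,"z":0,"ax":0,"ay":0,"az":0},{"x":0,"y":0,"z":0,"ax":0,"ay":0,"az":0}]'
```

```text
clock: 17.1
position: [607.1, 67.6, 102.4]
ee_rot: [0.741, -0.672, 0.0, -0.0]
contact_force: [1.6, 2.9, 4.6]
gripper_width: 13.3
grasp_force: 59.0
```

```bash
python3 -m handwheel '[{"x":0.003,"y":0,"z":0,"ax":0,"ay":0,"az":0},{"x":0.003,"y":0,"z":0,"ax":0,"ay":0,"az":0},{"x":0,"y":0.002,"z":0,"ax":0,"ay":0,"az":0},{"x":0,"y":0.002,"z":0,"ax":0,"ay":0,"az":0},{"x":0,"y":0,"z":0,"ax":0,"ay":0,"az":0},{"x":0,"y":0,"z":0,"ax":0,"ay":0,"az":0},{"x":0,"y":0,"z":0,"ax":0,"ay":0,"az":0},{"x":0,"y":0,"z":0,"ax":0,"ay":0,"az":0}]'
python3 -c "
from h import *
for i in range(6):
  arm.get_image('side') if i==5 else 0
  s=arm.read_state();print(s['position'].round(2),s['contact_force'].round(1),s['wrist_torque'].round(2))"
```

```text
clock: 17.9
position: [607.3, 67.9, 102.2]
ee_rot: [0.741, -0.672, -0.0, 0.001]
contact_force: [1.9, 1.0, 5.1]
gripper_width: 13.2
grasp_force: 59.0
[607.29  67.86 102.17] [1.9 1.  5.1] [ 0.52 -0.36  0.03]
[607.29  67.86 102.17] [1.9 1.  5.1] [ 0.52 -0.36  0.03]
[607.29  67.86 102.17] [1.9 1.  5.1] [ 0.52 -0.36  0.03]
[607.29  67.86 102.17] [1.9 1.  5.1] [ 0.52 -0.36  0.03]
[607.29  67.86 102.17] [1.9 1.  5.1] [ 0.52 -0.36  0.03]
[607.26  67.84 102.15] [1.1 1.2 5.4] [ 0.55 -0.35  0.01]
```

```bash
python3 -m handwheel '[{"x":0.003,"y":0.001,"z":0,"ax":0,"ay":0,"az":0},{"x":0.003,"y":0.001,"z":0,"ax":0,"ay":0,"az":0},{"x":0.002,"y":0,"z":0,"ax":0,"ay":0,"az":0},{"x":0,"y":0,"z":0,"ax":0,"ay":0,"az":0},{"x":0,"y":0,"z":-0.003,"ax":0,"ay":0,"az":0},{"x":0,"y":0,"z":0,"ax":0,"ay":0,"az":0},{"x":0,"y":0,"z":0,"ax":0,"ay":0,"az":0},{"x":0,"y":0,"z":0,"ax":0,"ay":0,"az":0}]'
```

```text
clock: 18.75
position: [607.7, 67.9, 101.4]
ee_rot: [0.741, -0.672, -0.001, 0.002]
contact_force: [0.0, 1.6, 6.9]
gripper_width: 13.3
grasp_force: 59.2
```

```bash
python3 -m handwheel '[{"x":0,"y":0,"z":0.015,"ax":0,"ay":0,"az":0},{"x":-0.005,"y":-0.003,"z":0,"ax":0,"ay":0,"az":0},{"x":0,"y":0,"z":0,"ax":0,"ay":0,"az":0},{"x":0,"y":0,"z":0,"ax":0,"ay":0,"az":0},{"x":0,"y":0,"z":0,"ax":0,"ay":0,"az":0},{"x":0,"y":0,"z":0,"ax":0,"ay":0,"az":0},{"x":0,"y":0,"z":0,"ax":0,"ay":0,"az":0},{"x":0,"y":0,"z":0,"ax":0,"ay":0,"az":0}]'
python3 -m handwheel '[{"x":0,"y":0,"z":-0.005,"ax":0,"ay":0,"az":0},{"x":0,"y":0,"z":-0.005,"ax":0,"ay":0,"az":0},{"x":0,"y":0,"z":-0.005,"ax":0,"ay":0,"az":0},{"x":0,"y":0,"z":0,"ax":0,"ay":0,"az":0},{"x":0,"y":0,"z":0,"ax":0,"ay":0,"az":0},{"x":0,"y":0,"z":0,"ax":0,"ay":0,"az":0},{"x":0,"y":0,"z":0,"ax":0,"ay":0,"az":0},{"x":0,"y":0,"z":0,"ax":0,"ay":0,"az":0}]'
```

```text
clock: 19.55
position: [608.0, 68.1, 104.1]
ee_rot: [0.741, -0.672, -0.0, 0.0]
contact_force: [-0.2, 0.2, -0.7]
gripper_width: 13.3
grasp_force: 58.7
clock: 20.35
position: [608.4, 68.3, 101.5]
ee_rot: [0.741, -0.672, 0.0, -0.0]
contact_force: [0.2, 1.4, -2.1]
gripper_width: 13.4
grasp_force: 58.5
```

At 101.5 mm with no upward force, the gauge has entered the hole. Lowering it by hand.

```bash
python3 -m handwheel '[{"x":0,"y":0,"z":-0.005,"ax":0,"ay":0,"az":0},{"x":0,"y":0,"z":-0.005,"ax":0,"ay":0,"az":0},{"x":0,"y":0,"z":-0.005,"ax":0,"ay":0,"az":0},{"x":0,"y":0,"z":-0.005,"ax":0,"ay":0,"az":0},{"x":0,"y":0,"z":-0.005,"ax":0,"ay":0,"az":0},{"x":0,"y":0,"z":-0.005,"ax":0,"ay":0,"az":0},{"x":0,"y":0,"z":0,"ax":0,"ay":0,"az":0},{"x":0,"y":0,"z":0,"ax":0,"ay":0,"az":0}]'
```

```text
clock: 21.15
position: [608.5, 68.3, 95.4]
ee_rot: [0.741, -0.672, 0.0, -0.0]
contact_force: [0.7, 0.9, -0.4]
gripper_width: 13.4
grasp_force: 58.5
```

```bash
python3 -m handwheel '[{"x":0,"y":0,"z":-0.01,"ax":0,"ay":0,"az":0},{"x":0,"y":0,"z":-0.01,"ax":0,"ay":0,"az":0},{"x":0,"y":0,"z":-0.01,"ax":0,"ay":0,"az":0},{"x":0,"y":0,"z":-0.01,"ax":0,"ay":0,"az":0},{"x":0,"y":0,"z":-0.01,"ax":0,"ay":0,"az":0},{"x":0,"y":0,"z":-0.01,"ax":0,"ay":0,"az":0},{"x":0,"y":0,"z":0,"ax":0,"ay":0,"az":0},{"x":0,"y":0,"z":0,"ax":0,"ay":0,"az":0}]'
```

```text
clock: 21.95
position: [608.4, 68.3, 83.2]
ee_rot: [0.741, -0.672, -0.0, -0.0]
contact_force: [1.9, 3.8, -1.2]
gripper_width: 13.4
grasp_force: 58.5
```

```bash
python3 -m handwheel '[{"x":0.002,"y":0.003,"z":-0.005,"ax":0,"ay":0,"az":0},{"x":0,"y":0.001,"z":-0.01,"ax":0,"ay":0,"az":0},{"x":0,"y":0,"z":-0.01,"ax":0,"ay":0,"az":0},{"x":0,"y":0,"z":-0.01,"ax":0,"ay":0,"az":0},{"x":0,"y":0,"z":-0.01,"ax":0,"ay":0,"az":0},{"x":0,"y":0,"z":-0.01,"ax":0,"ay":0,"az":0},{"x":0,"y":0,"z":-0.01,"ax":0,"ay":0,"az":0},{"x":0,"y":0,"z":0,"ax":0,"ay":0,"az":0}]'
```

```text
clock: 22.75
position: [608.4, 68.8, 69.9]
ee_rot: [0.741, -0.672, -0.0, 0.0]
contact_force: [1.4, 0.5, -1.9]
gripper_width: 13.4
grasp_force: 58.5
```

```bash
python3 -m handwheel '[{"x":0.001,"y":0,"z":-0.007,"ax":0,"ay":0,"az":0},{"x":0,"y":0,"z":-0.007,"ax":0,"ay":0,"az":0},{"x":0,"y":0,"z":-0.005,"ax":0,"ay":0,"az":0},{"x":0,"y":0,"z":-0.005,"ax":0,"ay":0,"az":0},{"x":0,"y":0,"z":-0.004,"ax":0,"ay":0,"az":0},{"x":0,"y":0,"z":-0.003,"ax":0,"ay":0,"az":0},{"x":0,"y":0,"z":-0.002,"ax":0,"ay":0,"az":0},{"x":0,"y":0,"z":0,"ax":0,"ay":0,"az":0}]'; python3 -m handwheel '[{"x":0,"y":0,"z":-0.001,"ax":0,"ay":0,"az":0},{"x":0,"y":0,"z":0,"ax":0,"ay":0,"az":0},{"x":0,"y":0,"z":0,"ax":0,"ay":0,"az":0},{"x":0,"y":0,"z":0,"ax":0,"ay":0,"az":0},{"x":0,"y":0,"z":0,"ax":0,"ay":0,"az":0},{"x":0,"y":0,"z":0,"ax":0,"ay":0,"az":0},{"x":0,"y":0,"z":0,"ax":0,"ay":0,"az":0},{"x":0,"y":0,"z":0,"ax":0,"ay":0,"az":0}]'
```

```text
clock: 23.55
position: [608.7, 68.8, 63.9]
ee_rot: [0.741, -0.672, -0.0, 0.0]
contact_force: [-0.4, -0.4, -0.7]
gripper_width: 13.5
grasp_force: 58.7
clock: 24.35
position: [608.9, 68.9, 63.8]
ee_rot: [0.741, -0.672, -0.0, 0.0]
contact_force: [-1.6, -0.0, 2.2]
gripper_width: 13.0
grasp_force: 58.9
```

```bash
python3 -m handwheel '[{"x":0,"y":0,"z":0,"ax":0,"ay":0,"az":0},{"x":0,"y":0,"z":0,"ax":0,"ay":0,"az":0},{"x":0,"y":0,"z":0,"ax":0,"ay":0,"az":0},{"x":0,"y":0,"z":0,"ax":0,"ay":0,"az":0},{"x":0,"y":0,"z":0,"ax":0,"ay":0,"az":0},{"x":0,"y":0,"z":0,"ax":0,"ay":0,"az":0},{"x":0,"y":0,"z":0,"ax":0,"ay":0,"az":0},{"x":0,"y":0,"z":0,"ax":0,"ay":0,"az":0}]' 0; python3 -m handwheel '[{"x":0,"y":0,"z":0.03,"ax":0,"ay":0,"az":0},{"x":0,"y":0,"z":0.05,"ax":0,"ay":0,"az":0},{"x":0,"y":0,"z":0.1,"ax":0,"ay":0,"az":0},{"x":0,"y":0,"z":0.15,"ax":0,"ay":0,"az":0},{"x":0,"y":0,"z":0.15,"ax":0,"ay":0,"az":0},{"x":0,"y":0,"z":0.15,"ax":0,"ay":0,"az":0},{"x":0,"y":0,"z":0,"ax":0,"ay":0,"az":0},{"x":0,"y":0,"z":0,"ax":0,"ay":0,"az":0}]'
python3 - <<'E'
from h import *
s=arm.get_image("side")[:,:,::-1]
print(proj("side",(608.6,68.8,96)),proj("side",(608.6,68.8,56)))
cv2.imwrite("pics/c4.png",cv2.resize(s[150:260,240:400],(800,550),interpolation=cv2.INTER_CUBIC))
E
```

```text
clock: 25.15
position: [609.0, 69.0, 63.7]
ee_rot: [0.741, -0.672, 0.0, -0.0]
contact_force: [-0.1, 0.0, -0.0]
gripper_width: 42.6
grasp_force: 0.0
clock: 25.95
position: [609.1, 69.2, 191.3]
ee_rot: [0.741, -0.672, 0.0, -0.001]
contact_force: [-0.5, 0.4, -0.4]
gripper_width: 42.8
grasp_force: 0.0
[321.99638629 200.2720261 ] [321.30254143 212.95594419]
```

View pics/c4.png

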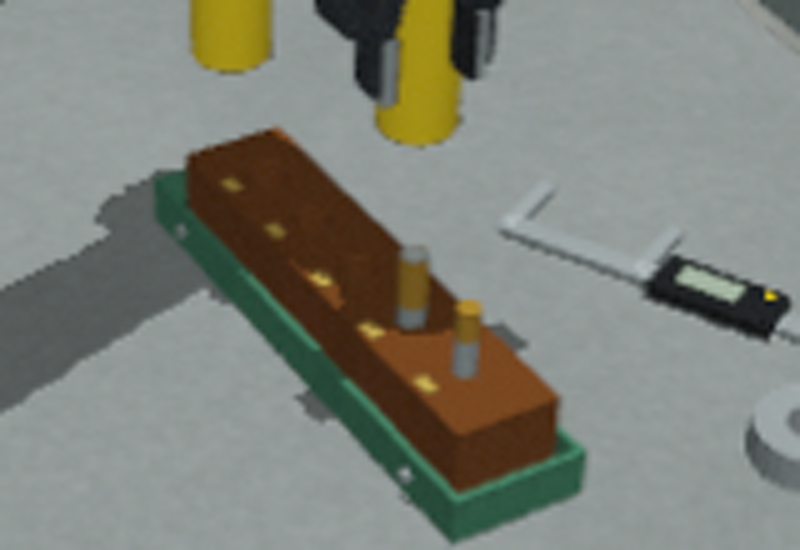

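The gauge stands upright in the hole next to the 12 mm one, at the same height (top at crop (413,253), foot at (410,325)). The gripper is clear of it.

```bash
python3 -c "
from bench import arm
print(arm.job_done())"
```

```text
the job is handed in; nothing more can be done
None
```

Job handed in: gauge15 from the anvil was lowered by hand into its 15 mm hole, and in the last picture it stands upright and fully home with the gripper clear; hand-in returned no verdict.

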